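# Clear a dropped spacer from the sleeve cutter's chute

## Robot

A 6-joint arm with a two-finger parallel gripper is mounted at the origin on the work surface. World frame = base frame: x ahead of the robot, y to its left, z up, the work surface at z = 0. Lengths are in mm, angles in rad, forces in N, time in s.
With the tool pointing down it reaches from about 375 to 900 mm from the base axis. Payload 3.1 kg.
Tool frame: the origin (TCP) lies at the very end of the fingers, on their centre line; the grasp point (between the pads) lies 19 mm behind it; z points along the fingers, y is the direction in which the jaws open and shut (so a half turn about z gives the same grasp; the last joint's range is limited). The gripper opens to 85 mm and grips with 20 to 120 N. Pads are 22 mm wide; open, the fingers measure 114 mm over their backs; the gripper's body (76 mm by 85 mm) begins 54 mm behind the grasp point. The pads swing forward as they close: fully open they stand 13 mm farther back than shut.
Start: joints at [-1.468, 0.527, 1.433, -0, 1.181, -0.178], TCP at [173.827, -600.317, 231.31] pointing down, gripper open.
Joint ranges: [-3.08, 3.08], [-0.75, 2.2], [0.22, 2.44], [-1.43, 4.57], [0, 2.65], [-2.85, 2.85]. Speed limits (rad/s): [2.79, 2.79, 3.14, 3.14, 3.14, 3.14].

## Interface

Orientations are given as a unit quaternion [x, y, z, w].
In Python, from cell import sense, read_camera, hand_in gives the robot as it stands. The module is installed in compiled form; this text tells all that it offers.
- The arm moves only by the tool carry_out, never from a script. Its argument "targets" is a list of rows, each an object with "gripper": the opening, from -1 (shut) to 1 (fully open); "linear": the shift along the tool's x, y, z in mm, a list of three; "twist": the turn, a rotation vector about the tool's x, y, z in degrees, a list of three. In form: [{"gripper": gripper, "linear": [x, y, z], "twist": [ax, ay, az]}, ...]. A call has 1 to 5 rows; each row shifts and turns the pose as measured when the row begins, along the tool's axes as they then stand; what a row does not reach is not made up. A row lasts 1/12 s, in which the tool goes at most 41.7 mm and 7.16 degrees, less where a joint would pass 70% of its speed; a pose out of reach is approached as far as the arm can. A call with a gripper value outside its range is refused whole. The fingers move at their own pace and stop on an object; "newtons" is the grip in N (left out, the last holds). Time passes only in rows, so rows that do not move let the fingers close. It gives the time, the measured TCP pose, the force and the opening at its end, in the units of the state.
- sense(): the state, without advancing time (a new reading comes with each control period).
- read_camera(name): name is "scene" or "top" or "wrist"; returns a dict with "img" (420x560x3 uint8, blue, green, red), "depth" (420x560 float32, mm along the optical axis (not along the pixel's ray), 0 where there is no reading), "fovy" (degrees; the focal length in pixels is half the picture's height over the tangent of half this angle, whatever the lens; pixels are square), "cx", "cy" (the principal point, pixels), "camera_from_world" (4x4, takes a point from world to camera coordinates). Camera axes: x right, y up, looking along -z (the intrinsics and any distortion apply to the point x, -y, -z); pixel columns grow to the right and rows downward; lengths in mm; the calibration is good to about 2 mm. A picture is of the moment at which its call begins.
- hand_in(): hands the job in, once; it reports no verdict.
The state is a dict: "time": time; "q": joint angles; "qvel": joint speeds; "effort": joint torques, N m; "position": TCP position; "ee_rot": TCP orientation; "contact_force": force on the tool from outside, world axes, zero at the start; "ft_torque": the same for the moment, N m; "grip_width": opening from 0.0 (shut) to 1.0 (fully open).
Only numpy, scipy, OpenCV 4.12 (cv2) and the standard library are available. Lean on these libraries where they do the work, as an engineer would, in place of code of your own. Each camera call takes 0.05 s, during which the arm holds its last target. There are 200 camera calls.

## Task

A hex spacer has dropped into the chute of the running sleeve cutter. First stop the machine by pressing its broad stop key fully home, so that it stays down and the speed key that is down pops up; leave the other speed keys alone. Then, with the hook and not with the fingers, rake the spacer along the chute and out of its open end into the catch tray, and hang the hook back in its rack, without disturbing the bottle, the solder spool or the brush.

Things in the scene. Friction and masses are not known exactly. Their poses are not given: they have to be found in the camera images.
- machine: Sleeve cutter: grey sheet-metal housing 240 (its x) x 220 (its y) x 150 mm high, fixed to the bench; a 30 mm high aluminium roller cover stands on the rear (+x) half of its top. Origin at the centre of the underside, z up, -x is its front (robot side). On its right (-y) side: a dark cutter head 75 mm wide, 135 mm high, out to y = -135 mm; from it the chute runs along -y to its open end over the catch tray. On its left, a reel stand out to y = 365 mm, 205 mm high.
- key_stop_top (a point): Centre of the top of the stop key, at machine x = -75, y = -45 mm. The stop key is the rightmost and broadest of four grey push keys in one row along the machine's y: its cap is 26 (x) x 40 mm (y); the three speed keys are 26 x 20 mm, centred at y = 3, 39 and 75 mm. A key that is up stands 18 mm above the top panel (168 mm over the bench); it moves straight down.
- key_stop (a joint): Travel of the stop key in m: 0 up, about 0.009 latched down, 0.012 at the bottom stop. A key pressed to the bottom latches and comes back to about 0.009 when let go; pressed less than about 0.0105 it springs back up. It takes 1 to 3 N until it bottoms; 6 to 10 N makes sure. Pressing any key beyond about 6 mm releases the one that was down.
- key_run (a joint): Travel of the speed key that is down at the start (0.009 = latched down, 0 = up). It is one of the three speed keys; which place it has in the row differs from start to start.
- key_b (a joint): Travel of a second speed key, up at the start (0 up, 0.009 latched down).
- key_c (a joint): Travel of the third speed key, up at the start (0 up, 0.009 latched down).
- chute_inner (a point): Middle of the chute's floor at its closed inner end, against the cutter head (machine x = 0, y = -135 mm, 36 mm over the bench). Axes as the machine's.
- chute_end (a point): Middle of the chute's floor at its open end (machine y = -300 mm, 36 mm over the bench). The chute is a straight level aluminium channel 165 mm long, open on top, 22 mm wide inside, walls 35 mm high and 3 mm thick.
- tray_in (a point): Centre of the inner floor of the grey catch tray under the open end (machine y = -350 mm, 3 mm over the bench). The tray is 130 (x) x 120 (y) mm outside, walls 3 mm thick and 26 mm high, fixed.
- spacer_mid (a point): Centre of the dropped brass hex spacer, 14 mm across flats, 26 mm long, about 30 g. It lies on a flat on the chute's floor, its length along the chute (its y axis).
- hook_grip (a point): Centre of the hook's wooden handle, 20 x 20 mm square, 54 mm high, upright; the hook's axes: z up, x and y square to the handle's sides. Below the handle a 26 x 26 x 4 mm steel collar, whose underside lies 34 mm below this point; below that a straight 6 mm rod, ending in a foot bent square to it. About 70 g.
- hook_collar (a point): Middle of the underside of the hook's collar, on the rod's axis. As the hook hangs, the collar lies on the rack's fork, the rod in the notch.
- hook_foot (a point): Middle of the hook's bent foot: 4 mm along the hook's -x from the rod's axis, 125 mm below the collar's underside. The foot is 6 mm thick (its underside 128 mm below the collar) and reaches from 3 mm on the +x side of the rod's axis to 11 mm on the -x side.
- rack_notch (a point): Hanging place in the dark steel rack: centre of the notch at the top of the fork, 150 mm over the bench, z up. The fork is 51 mm wide; its notch, 11 mm wide, is open towards the rack's -x (robot) side over 30 mm; a back plate stands 30 mm behind (+x), not above the fork. The hook hangs with its axes along the rack's, the foot pointing out of the notch (-x), so it can be lifted straight up or drawn out to -x. The rack is fixed.
- flux_bottle: Bystander: white plastic bottle, 44 mm in diameter, 105 mm high, loose. Origin at the centre of its underside.
- solder_spool: Bystander: metal spool standing on its flange, 56 mm in diameter, 46 mm high, loose. Origin at the centre of its underside.
- brush: Bystander: flat brush with a wooden handle lying on the bench, 160 mm long, 20 mm high, loose. Origin at the middle of its underside.
Mind the look-alikes: they are no part of the job. Leave any blue look-alike of the part that bears hook_grip alone.

How it is judged:
By the outcome, as a careful person would: the job done as asked, in the order asked, and still so for the second after the job is handed in, with the robot touching nothing.
It also fails if it takes over 58 s, if anything falls off the work surface, if the arm or the gripper's body presses on something with over 40 N, if the wrist force passes 120 N, or if a joint passes its speed limit or range.

## Working session

There is one attempt and no reset: what is moved stays moved. The work goes in short steps, Python scripts to look and compute and a tool call to move; the robot and the scene stay as the last step left them, time stands still between calls to the robot, and variables do not carry over. Pictures are saved under pics/ and viewed, about 8 in all and at most 12, crops included, and the job is handed in when it is done.

Besides the shell and the picture viewer there is one more tool, called after "Request:" as a command line: name --argument value ..., lists and objects as JSON in quotes. carry_out: Moves the arm, as the interface text tells. Its arguments: {"type":"object","properties":{"targets":{"type":"array","items":{"type":"object","properties":{"gripper":{"type":"number"},"linear":{"type":"array","items":{"type":"number"}},"twist":{"type":"array","items":{"type":"number"}}}}},"newtons":{"type":"number"}},"required":["targets"]}

```bash
mkdir -p pics; cat > h.py <<'E'
import numpy as np, cv2
from cell import sense, read_camera, hand_in
def cam(n):
    c=read_camera(n); c['f']=c['img'].shape[0]/2/np.tan(np.radians(c['fovy']/2)); return c
def cloud(c):
    d=c['depth']; v,u=np.mgrid[0:d.shape[0],0:d.shape[1]]
    p=np.stack([(u-c['cx'])/c['f']*d,-(v-c['cy'])/c['f']*d,-d,np.ones_like(d)],-1)
    w=p@np.linalg.inv(c['camera_from_world']).T
    w=w[...,:3]; w[d==0]=np.nan; return w
E
python3 - <<'E'
from h import *
for n in ['scene','top','wrist']:
    c=cam(n); cv2.imwrite(f'pics/{n}0.png',c['img']); np.savez(f'{n}0.npz',w=cloud(c),img=c['img'],E=c['camera_from_world'],f=c['f'],cx=c['cx'],cy=c['cy'])
    print(n,c['fovy'],c['cx'],c['cy'],[k for k in c]); print(np.linalg.inv(c['camera_from_world'])[:3].round(2))
a=cv2.imread('pics/scene0.png');print(sense())
E
```

```text
scene 52.723418878745 273.6865970584066 211.85927765189982 ['img', 'depth', 'fovy', 'cx', 'cy', 'camera_from_world', 'f']
[[-5.70000e-01 -6.10000e-01  5.50000e-01  1.14294e+03]
 [ 8.20000e-01 -4.30000e-01  3.70000e-01  3.01020e+02]
 [ 1.00000e-02  6.70000e-01  7.40000e-01  8.73210e+02]]
top 49.22812099235448 280.19560049826976 204.2407132648655 ['img', 'depth', 'fovy', 'cx', 'cy', 'camera_from_world', 'f']
[[-0.00000e+00  1.00000e+00 -8.00000e-02  4.98570e+02]
 [-1.00000e+00 -0.00000e+00 -1.00000e-02 -9.76300e+01]
 [-1.00000e-02  8.00000e-02  1.00000e+00  1.28828e+03]]
wrist 61.908138730378205 280.8358377214206 209.63766417253962 ['img', 'depth', 'fovy', 'cx', 'cy', 'camera_from_world', 'f']
[[ 2.8000e-01  9.3000e-01  2.5000e-01  2.3863e+02]
 [-9.6000e-01  2.7000e-01  7.0000e-02 -5.8180e+02]
 [-0.0000e+00 -2.6000e-01  9.6000e-01  3.7211e+02]]
{'time': 0.15, 'q': array([-1.46749456e+00,  5.28242109e-01,  1.43359009e+00, -1.61401500e-05,
        1.18136740e+00, -1.78489949e-01]), 'qvel': array([ 0.00116492, -0.00286284, -0.00434674,  0.00105539, -0.0005948 ,
        0.00030572]), 'effort': array([ 9.37052901e-04, -4.42744660e+01, -1.78275722e+01, -2.27629066e-04,
        5.60637520e-03, -2.83794236e-06]), 'position': array([ 173.77286832, -599.80652846,  230.57056043]), 'ee_rot': array([ 9.90089837e-01,  1.40433148e-01,  2.27405882e-05, -8.03184900e-04]), 'contact_force': array([ 0.30604863, -0.41717228, -0.40046506]), 'ft_torque': array([ 0.04555001,  0.01198221, -0.00411081]), 'grip_width': 1.0007148108398638}
```

View pics/scene0.png

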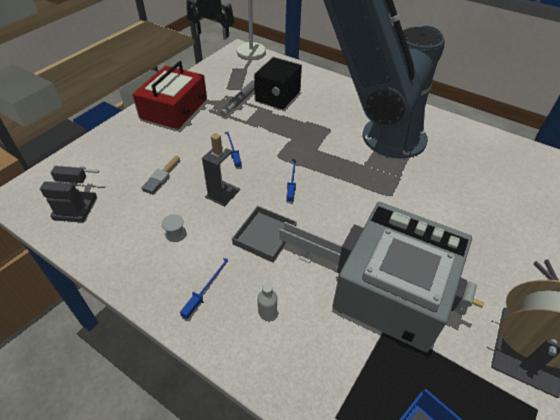

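View pics/top0.png

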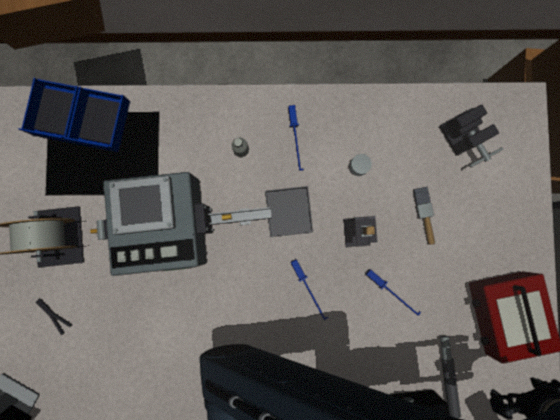

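The scene picture shows the machine at right-centre with the chute leading to the tray at (265,232) and the rack with hook at (217,170). The top picture shows the stop key at about (170,251), the spacer at (227,216), the tray at (289,211), the rack and handle at (368,231), bottle (240,146), spool (360,164) and brush (425,215).

```bash
python3 - <<'E'
from h import *
d=np.load('top0.npz'); w=d['w']; img=d['img']
def reg(u0,u1,v0,v1,z0,z1,name):
    s=w[v0:v1,u0:u1].reshape(-1,3); s=s[(s[:,2]>z0)&(s[:,2]<z1)]
    if len(s)<3: print(name,len(s)); return
    r=cv2.minAreaRect(s[:,:2].astype(np.float32)); print(name,len(s),'z',np.median(s[:,2]).round(1),'mean',s.mean(0).round(1),'rect',np.round(r[0],1),np.round(r[1],1),round(r[2],2))
reg(95,215,165,285,140,157,'panel')
reg(95,215,165,285,140,190,'panel+')
reg(110,185,240,265,162,175,'keysup')
reg(110,185,240,265,156,162,'keysdown')
for a,b in[(112,125),(127,140),(142,155),(157,182)]: reg(a,b,240,265,155,175,f'key{a}')
reg(208,275,200,235,60,80,'chutewalls')
reg(218,236,205,228,43,56,'spacer')
reg(255,320,180,245,15,32,'traywall')
reg(255,320,180,245,-2,9,'trayfloor')
reg(340,382,210,255,140,158,'rackfork')
reg(340,385,210,255,190,235,'handle')
reg(340,385,210,255,60,235,'rackall')
reg(225,260,130,165,5,120,'bottle'); reg(340,380,145,185,5,60,'spool'); reg(405,445,180,250,5,40,'brush')
a=cv2.resize(img[160:290,95:285],None,fx=4,fy=4,interpolation=cv2.INTER_CUBIC)
cv2.imwrite('pics/topA.png',a)
s=np.load('scene0.npz')['img']
b=cv2.resize(s[120:260,190:330],None,fx=4,fy=4,interpolation=cv2.INTER_CUBIC); cv2.imwrite('pics/sceneA.png',b)
E
```

```text
panel 4623 z 149.8 mean [514.  219.7 149.7] rect [542.2 233.2] [240.3 230.3] 5.76
panel+ 8387 z 152.8 mean [539.6 231.7 162.5] rect [542.2 233.2] [240.3 230.3] 5.76
keysup 355 z 167.4 mean [468.1 218.2 167.3] rect [466.3 238.1] [ 25.9 147.1] 6.01
keysdown 89 z 158.9 mean [462.1 281.3 158.9] rect [466.5 245.9] [ 41.8 162. ] 8.52
key112 74 z 158.0 mean [459.7 305.9 158.5] rect [466.4 313.2] [42.3 33.6] 7.52
key127 99 z 166.5 mean [463.2 267.7 166.2] rect [466.6 270.9] [44.8 25.9] 21.87
key142 97 z 167.1 mean [467.6 231.3 166.3] rect [475.7 234. ] [44.5 20.7] 13.94
key157 187 z 167.5 mean [471.7 184.5 167. ] rect [469.3 190.3] [52.1 49.1] 85.35
chutewalls 206 z 70.5 mean [562.3  35.4  70. ] rect [556.1  22.3] [ 72.3 168.5] 1.48
spacer 63 z 49.2 mean [561.3  60.5  49. ] rect [558.4  63. ] [25.7 34.8] 6.53
traywall 218 z 25.4 mean [ 582.7 -113.2   25.1] rect [576.7 -98.8] [130.1 143.2] 5.99
trayfloor 3197 z 1.8 mean [ 577.1 -107.7    2. ] rect [ 577.7 -105. ] [181.2 180.8] 89.81
rackfork 438 z 150.1 mean [ 525.7 -297.3  150.1] rect [ 523.7 -299.4] [65.6 51.8] 4.04
handle 81 z 206.8 mean [ 520.7 -298.3  205.7] rect [ 521.4 -298.9] [19.5 19. ] 90.0
rackall 548 z 150.6 mean [ 525.3 -296.7  157.9] rect [ 523.7 -299.4] [65.6 51.8] 4.04
bottle 285 z 69.5 mean [750.   20.4  64.6] rect [764.5  21. ] [96.1 97.6] 85.66
spool 359 z 45.5 mean [ 705.2 -307.2   41.9] rect [ 716.5 -305.2] [102.3 101.2] 6.47
brush 705 z 17.8 mean [ 575.7 -486.5   16.9] rect [ 568.2 -488.8] [109.1 193.1] 89.03
```

View pics/topA.png

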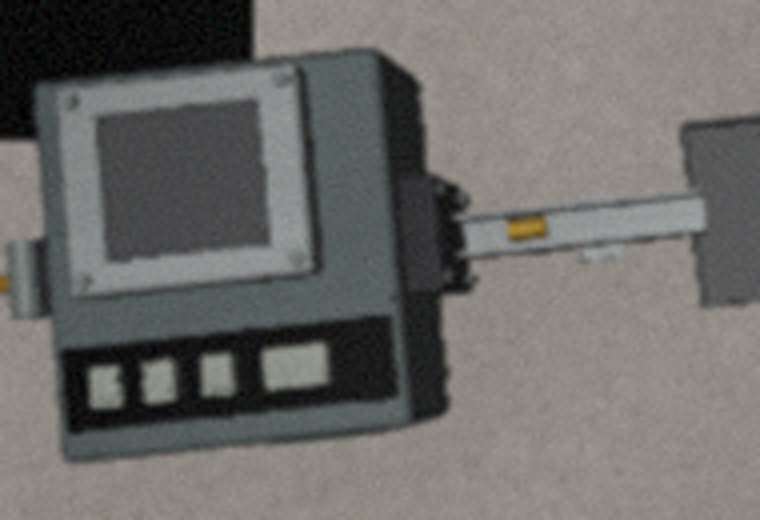

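View pics/sceneA.png

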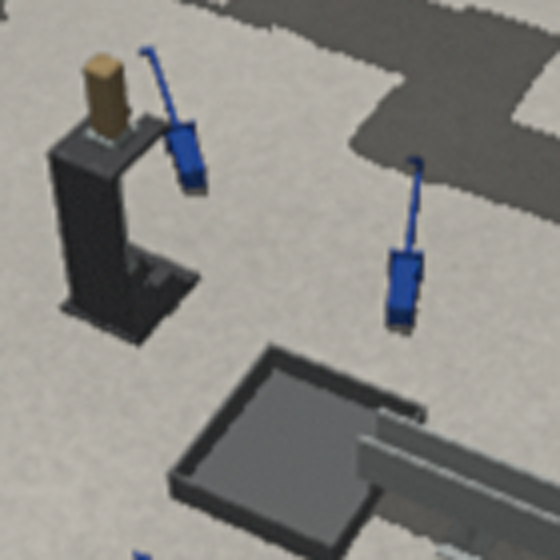

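```bash
python3 - <<'E'
from h import *
d=np.load('top0.npz'); w=d['w']; img=d['img'].astype(int)
C=d['E'];f,cx,cy=d['f'],d['cx'],d['cy']
def bp(u,v,z): # back-project pixel onto plane z
    T=np.linalg.inv(C); r=T[:3,:3]@np.array([(u-cx)/f,-(v-cy)/f,-1]); o=T[:3,3]; return o+r*(z-o[2])/r[2]
g=img.mean(2)
m=np.zeros(g.shape,np.uint8); m[243:266,112:182]=g[243:266,112:182]>125
n,l,st,ce=cv2.connectedComponentsWithStats(m)
for i in range(1,n):
    if st[i,4]>20:
        z=np.nanmedian(w[l==i][:,2]); print('key',st[i],z.round(1),bp(*ce[i],z).round(1))
# spacer by colour
s=img[200:235,205:275]; mm=((s[...,2]-s[...,0])>60); v,u=np.nonzero(mm); u=u+205;v=v+200
print('spacer',len(u),bp(u.mean(),v.mean(),49).round(1),np.nanmedian(w[v,u,2]))
P=np.array([bp(a,b,46)[:2] for a,b in zip(u,v)],np.float32); print(cv2.minAreaRect(P))
# chute wall tops and floor
for lo,hi in[(66,76),(33,40)]:
    q=w[200:235,205:275].reshape(-1,3); q=q[(q[:,2]>lo)&(q[:,2]<hi)&(q[:,0]>535)&(q[:,0]<590)]
    vx,vy,x0,y0=cv2.fitLine(q[:,:2].astype(np.float32),cv2.DIST_HUBER,0,.01,.01).ravel()
    print('chute',lo,len(q),q[:,1].min(),q[:,1].max(),'yaw',np.degrees(np.arctan2(-vx/vy,1)),'x at y=60',x0+vx/vy*(60-y0),'x at y=-40',x0+vx/vy*(-40-y0))
q=w[240:262,85:215].reshape(-1,3);
# roller cover top
q=w[165:240,95:180].reshape(-1,3);q=q[q[:,2]>174]; print('cover',cv2.minAreaRect(q[:,:2].astype(np.float32)))
# tray walls
q=w[180:245,255:320].reshape(-1,3);q=q[(q[:,2]>15)&(q[:,2]<32)]; print('tray',cv2.minAreaRect(q[:,:2].astype(np.float32)))
s=img[205:255,340:390]; mm=((s[...,2]-s[...,0])>40); v,u=np.nonzero(mm);u=u+340;v=v+205
k=w[v,u,2]>203; print('handle top',k.sum(),bp(u[k].mean(),v[k].mean(),211).round(1),np.nanmedian(w[v,u,2][k]))
q=w[205:255,340:390].reshape(-1,3);q=q[(q[:,2]>145)&(q[:,2]<154)]; print('fork',cv2.minAreaRect(q[:,:2].astype(np.float32)),q.min(0),q.max(0))
E
```

```text
key [161 246  15  11 128] 167.8 [472.6 185.8 167.8]
key [146 249   6   9  46] 167.5 [468.8 233.9 167.5]
key [132 251   6   9  51] 167.2 [463.4 268.6 167.2]
key [118 252   6   9  43] 158.9 [461.1 305.7 158.9]
spacer 34 [562.5  60.6  49. ] 49.96721485575108
((562.6764526367188, 61.001617431640625), (21.778160095214844, 8.155776977539062), 89.77811431884766)
chute 66 157 -61.874149773123776 106.05183990420517 yaw 10.647013 x at y=60 560.74 x at y=-40 579.53937
chute 33 341 -60.98420890047572 106.38418564765394 yaw 6.141485 x at y=60 560.26373 x at y=-40 571.02386
cover ((585.338134765625, 251.6903076171875), (129.97093200683594, 150.96600341796875), 5.835087776184082)
tray ((576.7409057617188, -98.80244445800781), (130.12591552734375, 143.16030883789062), 5.989463806152344)
handle top 48 [ 521.  -298.2  211. ] 207.75258750138437
fork ((523.7360229492188, -299.4275207519531), (65.559814453125, 51.811553955078125), 4.037997245788574) [ 490.46402537 -327.05935875  145.01786809] [ 557.23548035 -272.30568982  153.92157806]
```

Request:
carry_out --targets '[{"gripper": -1, "linear": [0, 0, 0], "twist": [0, 0, 5.1]}, {"gripper": -1, "linear": [0, 0, 0], "twist": [0, 0, 5.1]}, {"gripper": -1, "linear": [24, -30, 0], "twist": [0, 0, 0]}, {"gripper": -1, "linear": [24, -30, 0], "twist": [0, 0, 0]}, {"gripper": -1, "linear": [24, -30, 0], "twist": [0, 0, 0]}]' --newtons 60

```text
time: 0.57
position: [233.8, -508.3, 228.1]
ee_rot: [0.999, 0.042, -0.001, 0.002]
contact_force: [0.3, -0.7, 0.8]
grip_width: 0.298
```

Request:
carry_out --targets '[{"gripper": -1, "linear": [24, -30, 0], "twist": [0, 0, 0]}, {"gripper": -1, "linear": [24, -30, 0], "twist": [0, 0, 0]}, {"gripper": -1, "linear": [24, -30, 0], "twist": [0, 0, 0]}, {"gripper": -1, "linear": [24, -30, 0], "twist": [0, 0, 0]}, {"gripper": -1, "linear": [24, -30, 0], "twist": [0, 0, 0]}]'

```text
time: 0.98
position: [343.4, -340.8, 226.3]
ee_rot: [0.999, 0.04, -0.001, 0.0]
contact_force: [0.8, 0.8, 0.7]
grip_width: 0.005
```

Request:
carry_out --targets '[{"gripper": -1, "linear": [13, -38, -1], "twist": [0, 0, -1.3]}, {"gripper": -1, "linear": [13, -38, -1], "twist": [0, 0, 0]}, {"gripper": -1, "linear": [13, -38, -1], "twist": [0, 0, 0]}, {"gripper": -1, "linear": [13, -38, -1], "twist": [0, 0, 0]}, {"gripper": -1, "linear": [13, -38, -1], "twist": [0, 0, 0]}]'

```text
time: 1.4
position: [392.3, -139.1, 230.7]
ee_rot: [0.999, 0.051, 0.0, 0.001]
contact_force: [0.9, -0.4, 1.0]
grip_width: 0.003
```

Request:
carry_out --targets '[{"gripper": -1, "linear": [13, -38, 0], "twist": [0, 0, 0]}, {"gripper": -1, "linear": [13, -38, 0], "twist": [0, 0, 0]}, {"gripper": -1, "linear": [13, -38, 0], "twist": [0, 0, 0]}, {"gripper": -1, "linear": [13, -38, 0], "twist": [0, 0, 0]}, {"gripper": -1, "linear": [8, -20, 0], "twist": [0, 0, 0]}]'

```text
time: 1.82
position: [433.9, 48.0, 230.8]
ee_rot: [0.999, 0.051, 0.001, 0.001]
contact_force: [-0.2, -0.1, 1.0]
grip_width: 0.002
```

Request:
carry_out --targets '[{"gripper": -1, "linear": [13, -35, 0], "twist": [0, 0, 0]}, {"gripper": -1, "linear": [14, -35, 0], "twist": [0, 0, 0]}, {"gripper": -1, "linear": [13, -33, 0], "twist": [0, 0, 0]}, {"gripper": -1, "linear": [9, -20, 0], "twist": [0, 0, 0]}, {"gripper": -1, "linear": [3, -8, 0], "twist": [0, 0, 0]}]'

```text
time: 2.23
position: [472.7, 194.8, 230.4]
ee_rot: [0.999, 0.054, 0.002, 0.001]
contact_force: [0.6, -0.6, 0.7]
grip_width: 0.001
```

Request:
carry_out --targets '[{"gripper": -1, "linear": [0, 0, 0], "twist": [0, 0, 0]}]'

```text
time: 2.32
position: [472.8, 196.5, 230.1]
ee_rot: [0.998, 0.056, 0.002, 0.0]
contact_force: [-0.2, -0.5, -0.3]
grip_width: 0.001
```

```bash
python3 - <<'E'
from h import *
s=sense(); print(s['position'].round(2),s['ee_rot'].round(4),s['contact_force'].round(2))
c=cam('wrist'); cv2.imwrite('pics/w1.png',c['img'])
E
```

```text
[472.82 196.46 230.11] [9.985e-01 5.550e-02 1.600e-03 4.000e-04] [-0.17 -0.51 -0.28]
```

View pics/w1.png

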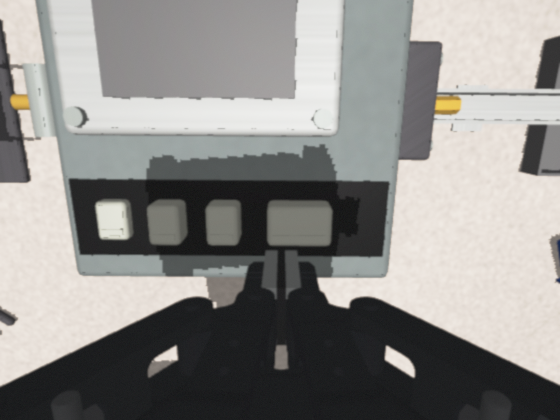

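The wrist picture shows the stop key at (300,222) just ahead of the closed fingers, speed keys at (223,222), (167,222), (114,219), and the chute at right.

```bash
python3 - <<'E'
from h import *
c=cam('wrist'); w=cloud(c)
for n,(u0,u1) in dict(stop=(262,338),k1=(202,246),k2=(144,190),k3=(92,136)).items():
    q=w[195:252,u0:u1].reshape(-1,3); q=q[(q[:,2]>155)&(q[:,2]<178)]
    r=cv2.minAreaRect(q[:,:2].astype(np.float32)); print(n,np.median(q[:,2]).round(1),np.round(r[0],1),np.round(r[1],1),round(r[2],1))
print(sense()['position'].round(1))
E
```

```text
stop 166.9 [475.3 184.9] [25.9 39.8] 5.8
k1 166.7 [470.6 232.7] [25.5 20.3] 6.4
k2 166.6 [466.7 268.6] [25.9 20.7] 5.5
k3 157.7 [462.9 303.8] [25.6 20. ] 5.6
[472.1 194.4 230. ]
```

Request:
carry_out --targets '[{"gripper": -1, "linear": [1, 9, 14], "twist": [0, 0, 0]}, {"gripper": -1, "linear": [0, 0, 20], "twist": [0, 0, 0]}, {"gripper": -1, "linear": [0, 0, 12], "twist": [0, 0, 0]}, {"gripper": -1, "linear": [0, 0, 4], "twist": [0, 0, 0]}, {"gripper": -1, "linear": [0, 0, 0], "twist": [0, 0, 0]}]'

```text
time: 2.83
position: [472.9, 177.3, 179.5]
ee_rot: [0.999, 0.05, 0.001, 0.002]
contact_force: [0.9, 0.4, -0.2]
grip_width: -0.006
```

Request:
carry_out --targets '[{"gripper": -1, "linear": [1, -7, 2], "twist": [0, 0, -0.4]}, {"gripper": -1, "linear": [0, 0, 2], "twist": [0, 0, 0]}, {"gripper": -1, "linear": [0, 0, 0], "twist": [0, 0, 0]}, {"gripper": -1, "linear": [0, 0, 0], "twist": [0, 0, 0]}]'

```text
time: 3.17
position: [473.9, 182.6, 176.9]
ee_rot: [0.999, 0.052, 0.001, 0.002]
contact_force: [-0.3, 0.2, 0.7]
grip_width: 0.003
```

Request:
carry_out --targets '[{"gripper": -1, "linear": [0, -2, 5], "twist": [0, 0, 0]}, {"gripper": -1, "linear": [0, 0, 5], "twist": [0, 0, 0]}, {"gripper": -1, "linear": [0, 0, 4], "twist": [0, 0, 0]}, {"gripper": -1, "linear": [0, 0, 2], "twist": [0, 0, 0]}, {"gripper": -1, "linear": [0, 0, 1], "twist": [0, 0, 0]}]'

```text
time: 3.58
position: [475.2, 185.2, 160.2]
ee_rot: [0.999, 0.053, 0.004, 0.003]
contact_force: [0.7, 0.3, -0.2]
grip_width: -0.001
```

Request:
carry_out --targets '[{"gripper": -1, "linear": [0, 0, 1], "twist": [0, 0, 0]}, {"gripper": -1, "linear": [0, 0, 1], "twist": [0, 0, 0]}]'

```text
time: 3.75
position: [475.2, 185.2, 157.7]
ee_rot: [0.999, 0.053, 0.004, 0.003]
contact_force: [-0.6, -0.4, 0.6]
grip_width: 0.001
```

Request:
carry_out --targets '[{"gripper": -1, "linear": [0, 0, 1], "twist": [0, 0, 0]}, {"gripper": -1, "linear": [0, 0, 1], "twist": [0, 0, 0]}]'

```text
time: 3.92
position: [475.2, 185.2, 155.9]
ee_rot: [0.999, 0.053, 0.004, 0.003]
contact_force: [-2.9, -0.7, 14.0]
grip_width: 0.001
```

Request:
carry_out --targets '[{"gripper": -1, "linear": [0, 0, 1], "twist": [0, 0, 0]}]'

```text
time: 4.0
position: [475.2, 185.2, 155.9]
ee_rot: [0.999, 0.053, 0.004, 0.003]
contact_force: [-3.2, -0.3, 14.6]
grip_width: 0.002
```

Request:
carry_out --targets '[{"gripper": -1, "linear": [0, 0, -5], "twist": [0, 0, 0]}, {"gripper": -1, "linear": [0, 0, -15], "twist": [0, 0, 0]}, {"gripper": -1, "linear": [0, 0, -30], "twist": [0, 0, 0]}, {"gripper": -1, "linear": [0, 0, -25], "twist": [0, 0, 0]}, {"gripper": 1, "linear": [0, 0, -5], "twist": [0, 0, 0]}]'

```text
time: 4.42
position: [472.8, 185.6, 236.9]
ee_rot: [0.999, 0.053, 0.0, 0.002]
contact_force: [0.3, 0.1, -0.7]
grip_width: 0.128
```

```bash
python3 - <<'E'
from h import *
c=cam('wrist'); w=cloud(c); print(sense()['position'].round(1))
T=c['camera_from_world']
for n,p in dict(stop=(474.5,185.3),k1=(470.6,232.7),k2=(466.7,268.6),k3=(462.9,303.8)).items():
    q=w.reshape(-1,3); q=q[(abs(q[:,0]-p[0])<9)&(abs(q[:,1]-p[1])<7)&(q[:,2]<185)]; print(n,len(q),np.median(q[:,2]).round(1) if len(q) else '')
E
```

```text
[472.7 185.5 236.4]
stop 550 158.0
k1 613 167.2
k2 612 167.2
k3 617 167.2
```

Request:
carry_out --targets '[{"gripper": 1, "linear": [-4, 34, -12], "twist": [0, 0, 0]}, {"gripper": 1, "linear": [-4, 36, -12], "twist": [0, 0, 0]}, {"gripper": 1, "linear": [-4, 36, -10], "twist": [0, 0, 0]}, {"gripper": 1, "linear": [-4, 38, -6], "twist": [0, 0, 0]}, {"gripper": 1, "linear": [-4, 38, 0], "twist": [0, 0, 1.9]}]'

```text
time: 4.88
position: [470.1, 4.0, 274.0]
ee_rot: [0.999, 0.044, -0.002, 0.001]
contact_force: [0.5, -1.1, -0.9]
grip_width: 0.924
```

Request:
carry_out --targets '[{"gripper": 1, "linear": [-4, 38, 0], "twist": [0, 0, 0]}, {"gripper": 1, "linear": [-4, 38, 0], "twist": [0, 0, 0]}, {"gripper": 1, "linear": [-4, 38, 0], "twist": [0, 0, 0]}, {"gripper": 1, "linear": [-4, 38, 0], "twist": [0, 0, 0]}, {"gripper": 1, "linear": [-4, 38, 0], "twist": [0, 0, 0]}]'

```text
time: 5.3
position: [462.3, -194.4, 268.5]
ee_rot: [0.999, 0.043, -0.005, -0.002]
contact_force: [0.7, -0.4, 0.6]
grip_width: 0.999
```

Request:
carry_out --targets '[{"gripper": 1, "linear": [-2, 30, 0], "twist": [0, 0, 0]}, {"gripper": 1, "linear": [0, 16, 0], "twist": [0, 0, 0]}, {"gripper": 1, "linear": [0, 0, 0], "twist": [0, 0, 0]}, {"gripper": 1, "linear": [0, 0, 0], "twist": [0, 0, 0]}]'

```text
time: 5.63
position: [461.6, -250.3, 262.1]
ee_rot: [0.999, 0.037, -0.008, -0.003]
contact_force: [0.0, 0.6, -0.3]
grip_width: 0.997
```

```bash
cat > hk.py <<'E'
from h import *
c=cam('wrist'); w=cloud(c); s=sense(); print(s['position'].round(1),s['ee_rot'].round(4))
cv2.imwrite('pics/w2.png',c['img']); np.savez('w2.npz',w=w,img=c['img'])
def R(q,n):
    if len(q)<5: print(n,len(q));return
    r=cv2.minAreaRect(q[:,:2].astype(np.float32)); print(n,len(q),np.median(q[:,2]).round(1),np.round(r[0],1),np.round(r[1],1),round(r[2],1))
q=w.reshape(-1,3); q=q[(abs(q[:,0]-521)<60)&(abs(q[:,1]+298)<45)]
R(q[(q[:,2]>206)&(q[:,2]<216)],'handle top'); R(q[(q[:,2]>146)&(q[:,2]<153)],'fork'); R(q[(q[:,2]>165)&(q[:,2]<206)],'handle side'); R(q[(q[:,2]>153)&(q[:,2]<157)],'collar')
E
python3 hk.py
```

```text
[ 461.6 -249.9  262.1] [ 0.9992  0.0379 -0.0077 -0.0032]
handle top 1010 207.0 [ 523.3 -299.9] [18.7 19.1] 4.3
fork 4876 149.1 [ 526.4 -299.8] [65.9 51.5] 3.2
handle side 702 199.8 [ 523.5 -299.9] [19.5 20.7] 4.4
collar 196 153.5 [ 523.5 -299.7] [25.  26.3] 4.3
```

View pics/w2.png

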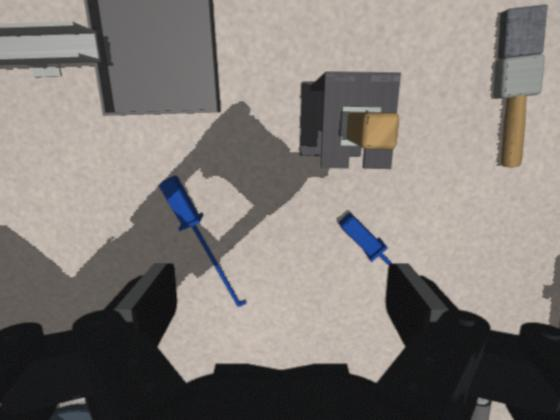

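The wrist picture shows the handle top at (380,130) on the rack, two blue look-alikes lying on the bench, and the tray and chute end at upper left.

```bash
cat > go.py <<'E'
import sys; from h import *; from scipy.spatial.transform import Rotation as R
x,y,z,yaw=map(float,sys.argv[1:5]); s=sense(); r=R.from_quat(s['ee_rot'])
t=R.from_quat([np.cos(np.radians(yaw)/2),np.sin(np.radians(yaw)/2),0,0])
print('pos',s['position'].round(1),'q6',s['q'][5].round(2),'F',s['contact_force'].round(1)); print('linear',r.inv().apply(np.array([x,y,z])-s['position']).round(1),'after-twist linear',t.inv().apply(np.array([x,y,z])-s['position']).round(1),'twist',np.degrees((r.inv()*t).as_rotvec()).round(2))
E
python3 go.py 523.4 -299.9 262 4.1
```

```text
pos [ 461.6 -249.9  262.1] q6 0.79 F [ 0.2  0.5 -0.9]
linear [57.9 54.5 -1.2] after-twist linear [58.1 54.2  0.1] twist [-0.4   0.87  0.25]
```

Request:
carry_out --targets '[{"gripper": 1, "linear": [0, 0, 0], "twist": [-0.4, 0.9, 0.2]}, {"gripper": 1, "linear": [18, 18, 0], "twist": [0, 0, 0]}, {"gripper": 1, "linear": [20, 18, 0], "twist": [0, 0, 0]}, {"gripper": 1, "linear": [14, 12, 0], "twist": [0, 0, 0]}, {"gripper": 1, "linear": [0, 0, 0], "twist": [0, 0, 0]}]'

```text
time: 6.1
position: [515.7, -283.7, 259.2]
ee_rot: [0.999, 0.04, -0.002, -0.004]
contact_force: [0.3, 0.2, 0.3]
grip_width: 0.999
```

```bash
python3 go.py 523.4 -299.9 166 4.1; python3 hk.py
```

```text
pos [ 515.7 -283.7  259.2] q6 0.79 F [0.3 0.2 0.3]
linear [ 6.6 17.5 93. ] after-twist linear [ 6.5 16.7 93.2] twist [-0.46  0.17  0.5 ]
[ 514.1 -282.   258.8] [ 0.9992  0.0404 -0.0029 -0.0052]
handle top 828 207.0 [ 523.8 -299.9] [18.4 18.6] 4.7
fork 4275 149.1 [ 526.3 -299.9] [66.3 51.2] 3.6
handle side 718 196.4 [ 523.5 -300.1] [20.5 20.1] 3.3
collar 187 153.5 [ 523.5 -300. ] [25.7 25.8] 2.5
```

Request:
carry_out --targets '[{"gripper": 1, "linear": [9, 17, 10], "twist": [-0.5, 0.2, 0.4]}, {"gripper": 1, "linear": [0, 0, 10], "twist": [0, 0, 0]}, {"gripper": 1, "linear": [0, 0, 0], "twist": [0, 0, 0]}]'

```text
time: 6.4
position: [522.2, -291.6, 237.9]
ee_rot: [0.999, 0.039, -0.002, -0.003]
contact_force: [-0.6, 0.8, 0.0]
grip_width: 1.0
```

```bash
python3 go.py 523.5 -300 166 3.9
```

```text
pos [ 522.2 -291.6  237.9] q6 0.8 F [-0.6  0.8  0. ]
linear [ 0.9  8.9 71.8] after-twist linear [ 0.7  8.4 71.9] twist [-0.32  0.26  0.61]
```

Request:
carry_out --targets '[{"gripper": 1, "linear": [1, 9, 15], "twist": [-0.3, 0.3, 0.5]}, {"gripper": 1, "linear": [0, 0, 0], "twist": [0, 0, 0]}, {"gripper": 1, "linear": [0, 0, 0], "twist": [0, 0, 0]}]'

```text
time: 6.65
position: [521.0, -295.0, 222.6]
ee_rot: [0.999, 0.036, -0.001, -0.003]
contact_force: [0.8, 0.3, 0.5]
grip_width: 1.003
```

```bash
python3 go.py 523.5 -300 166 3.9
```

```text
pos [ 521.  -295.   222.6] q6 0.79 F [0.8 0.3 0.5]
linear [ 2.3  5.5 56.6] after-twist linear [ 2.2  5.2 56.6] twist [-0.29  0.15  0.27]
```

Request:
carry_out --targets '[{"gripper": 1, "linear": [3, 5, 15], "twist": [-0.3, 0.1, 0.2]}, {"gripper": 1, "linear": [0, 2, 15], "twist": [0, 0, 0]}, {"gripper": 1, "linear": [0, 0, 14], "twist": [0, 0, 0]}, {"gripper": 1, "linear": [0, 0, 8], "twist": [0, 0, 0]}]'

```text
time: 6.98
position: [524.4, -298.8, 175.0]
ee_rot: [0.999, 0.036, 0.002, 0.001]
contact_force: [-0.2, 0.5, 0.8]
grip_width: 0.999
```

```bash
python3 go.py 523.5 -300 166 3.9
```

```text
pos [ 524.4 -298.8  175. ] q6 0.8 F [-0.2  0.5  0.8]
linear [-1.   1.1  9. ] after-twist linear [-1.   1.1  9. ] twist [ 0.18 -0.2   0.21]
```

Request:
carry_out --targets '[{"gripper": 1, "linear": [-1, 1, 8], "twist": [0.2, -0.2, -0.2]}, {"gripper": -1, "linear": [0, 0, 0], "twist": [0, 0, 0]}, {"gripper": -1, "linear": [0, 0, 0], "twist": [0, 0, 0]}, {"gripper": -1, "linear": [0, 0, 0], "twist": [0, 0, 0]}, {"gripper": -1, "linear": [0, 0, 0], "twist": [0, 0, 0]}]' --newtons 60

```text
time: 7.4
position: [522.8, -298.1, 167.9]
ee_rot: [0.999, 0.038, -0.001, -0.001]
contact_force: [-0.1, 0.8, -0.9]
grip_width: 0.453
```

Request:
carry_out --targets '[{"gripper": -1, "linear": [0, 0, 0], "twist": [0, 0, 0]}, {"gripper": -1, "linear": [0, 0, 0], "twist": [0, 0, 0]}, {"gripper": -1, "linear": [0, 0, 0], "twist": [0, 0, 0]}]'

```text
time: 7.65
position: [523.5, -298.6, 169.6]
ee_rot: [0.999, 0.038, 0.001, 0.0]
contact_force: [-0.4, 0.2, -0.7]
grip_width: 0.228
```

```bash
python3 go.py 523.5 -300 166 3.9; python3 -c "
from h import *
s=sense();print(s['position'],s['ee_rot'])"
```

```text
pos [ 523.5 -298.6  169.6] q6 0.79 F [-0.4  0.2 -0.7]
linear [-0.1  1.3  3.6] after-twist linear [-0.1  1.3  3.6] twist [ 0.01 -0.07  0.51]
[ 523.51426484 -298.64709704  169.57689795] [9.99259073e-01 3.84831810e-02 5.89724996e-04 4.78215834e-05]
```

Request:
carry_out --targets '[{"gripper": -1, "linear": [0, 0, -8], "twist": [0, 0, 0.3]}, {"gripper": -1, "linear": [0, 0, -15], "twist": [0, 0, 0]}]'

```text
time: 7.82
position: [521.7, -297.4, 190.7]
ee_rot: [0.999, 0.036, -0.002, -0.002]
contact_force: [-0.3, -1.2, -0.5]
grip_width: 0.228
```

```bash
python3 go.py 523.5 -299.3 320 4
```

```text
pos [ 521.7 -297.4  190.7] q6 0.8 F [-0.3 -1.2 -0.5]
linear [   1.2    1.5 -129.4] after-twist linear [   1.7    2.1 -129.3] twist [-0.26  0.22  0.07]
```

Request:
carry_out --targets '[{"gripper": -1, "linear": [2, 2, -10], "twist": [-0.3, 0.2, 0]}, {"gripper": -1, "linear": [0, 1, -20], "twist": [0, 0, 0]}, {"gripper": -1, "linear": [0, 0, -20], "twist": [0, 0, 0]}]'

```text
time: 8.07
position: [523.2, -299.7, 242.0]
ee_rot: [0.999, 0.035, -0.001, -0.001]
contact_force: [1.0, -0.6, -1.1]
grip_width: 0.224
```

```bash
python3 go.py 523.5 -299.3 320 4
```

```text
pos [ 523.2 -299.7  242. ] q6 0.8 F [ 1.  -0.6 -1.1]
linear [  0.1  -0.5 -78. ] after-twist linear [  0.3  -0.4 -78. ] twist [-0.09  0.17  0.03]
```

Request:
carry_out --targets '[{"gripper": -1, "linear": [0, 0, -25], "twist": [0, 0, 0]}, {"gripper": -1, "linear": [0, 0, -25], "twist": [0, 0, 0]}, {"gripper": -1, "linear": [0, 0, -25], "twist": [0, 0, 0]}, {"gripper": -1, "linear": [0, 0, -15], "twist": [0, 0, 0]}]'

```text
time: 8.4
position: [523.4, -299.7, 339.1]
ee_rot: [0.999, 0.035, -0.001, 0.0]
contact_force: [-0.6, 0.1, 0.2]
grip_width: 0.226
```

```bash
python3 go.py 555.0 84 325 5.9
```

```text
pos [ 523.4 -299.7  339.1] q6 0.8 F [-0.6  0.1  0.2]
linear [  58.1 -380.6   14. ] after-twist linear [  70.8 -378.4   14.1] twist [ 0.01  0.06 -1.92]
```

Request:
carry_out --targets '[{"gripper": -1, "linear": [6, -36, 0], "twist": [0, 0, -1.9]}, {"gripper": -1, "linear": [7, -38, 0], "twist": [0, 0, 0]}, {"gripper": -1, "linear": [7, -38, 0], "twist": [0, 0, 0]}, {"gripper": -1, "linear": [7, -38, 0], "twist": [0, 0, 0]}, {"gripper": -1, "linear": [7, -38, 0], "twist": [0, 0, 0]}]'

```text
time: 8.82
position: [543.7, -115.1, 348.0]
ee_rot: [0.999, 0.044, 0.009, 0.009]
contact_force: [0.6, 1.7, -0.9]
grip_width: 0.226
```

Request:
carry_out --targets '[{"gripper": -1, "linear": [7, -36, 0], "twist": [0, 0, 0]}, {"gripper": -1, "linear": [7, -36, 0], "twist": [0, 0, 0]}, {"gripper": -1, "linear": [6, -30, 0], "twist": [0, 0, 0]}, {"gripper": -1, "linear": [2, -10, 0], "twist": [0, 0, 0]}, {"gripper": -1, "linear": [0, 0, 0], "twist": [0, 0, 0]}]'

```text
time: 9.23
position: [554.9, 11.5, 350.6]
ee_rot: [0.999, 0.048, 0.012, 0.008]
contact_force: [0.4, 0.4, -1.8]
grip_width: 0.226
```

```bash
python3 - <<'E'
from h import *
c=cam('wrist'); cv2.imwrite('pics/w3.png',c['img']); w=cloud(c); np.savez('w3.npz',w=w,img=c['img'])
s=sense(); print(s['position'].round(1),s['ee_rot'].round(4))
im=c['img'].astype(int); q=w.reshape(-1,3); k=(q[:,0]>535)&(q[:,0]<595)&(q[:,1]>-65)&(q[:,1]<115)
b=(im[...,2]-im[...,0]>50).reshape(-1)
for lo,hi in[(66,76),(33,40)]:
    p=q[k&~b&(q[:,2]>lo)&(q[:,2]<hi)]; 
    for y in range(-50,110,20):
        t=p[abs(p[:,1]-y)<8]; 
        if len(t)>5: print(lo,y,len(t),'x',t[:,0].min().round(1),t[:,0].max().round(1),np.median(t[:,0]).round(1))
p=q[k&b&(q[:,2]>40)&(q[:,2]<56)]; print('spacer',len(p),np.round(cv2.minAreaRect(p[:,:2].astype(np.float32))[0:3][0],1) if len(p)>4 else '', p.min(0) if len(p) else '',p.max(0) if len(p) else '')
E
```

```text
[554.9  10.5 350.7] [0.9988 0.0473 0.0118 0.0081]
66 -50 76 x 559.9 589.1 585.4
66 -30 79 x 558.0 587.4 583.4
66 -10 81 x 556.0 585.2 581.6
66 10 71 x 554.2 583.3 557.6
66 30 73 x 552.4 580.4 555.5
66 50 77 x 550.5 578.6 575.1
66 70 81 x 547.5 576.6 573.0
66 90 79 x 545.6 574.8 549.3
33 -50 183 x 562.8 582.2 572.6
33 -30 187 x 560.7 586.3 570.6
33 -10 194 x 558.9 585.3 569.2
33 10 195 x 556.8 583.2 567.6
33 30 184 x 554.6 581.3 564.8
33 50 84 x 552.4 571.6 557.2
33 70 80 x 550.3 568.5 554.4
33 90 183 x 548.3 567.7 558.3
spacer 181 [564.2  59.1] [557.40912081  46.55313664  43.87025588] [571.13525632  71.81275844  52.04061377]
```

View pics/w3.png

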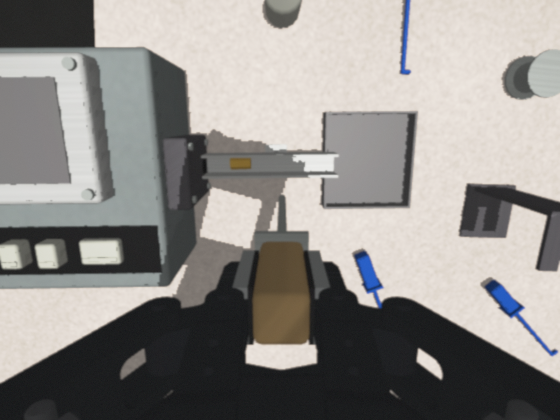

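The wrist picture shows the hook held upright, its foot end near (282,197), the chute clear ahead with the spacer at (240,163), and the empty rack at right.

```bash
python3 go.py 563.6 88 330 5.9
```

```text
pos [554.9  10.5 350.7] q6 1.3 F [ 0.  -0.1  0.1]
linear [ 15.5 -76.7  19.7] after-twist linear [ 16.6 -76.2  20.7] twist [ 1.   -1.3  -0.48]
```

Request:
carry_out --targets '[{"gripper": -1, "linear": [0, 0, 0], "twist": [1.0, -1.3, -0.5]}, {"gripper": -1, "linear": [6, -25, 5], "twist": [0, 0, 0]}, {"gripper": -1, "linear": [6, -28, 5], "twist": [0, 0, 0]}, {"gripper": -1, "linear": [4, -18, 5], "twist": [0, 0, 0]}, {"gripper": -1, "linear": [1, -6, 3], "twist": [0, 0, 0]}]'

```text
time: 9.7
position: [566.7, 80.5, 334.3]
ee_rot: [0.999, 0.046, 0.002, 0.003]
contact_force: [-0.8, -0.7, -0.7]
grip_width: 0.221
```

```bash
python3 go.py 563.6 88 260 5.9
```

```text
pos [566.7  80.5 334.3] q6 1.43 F [-0.8 -0.7 -0.7]
linear [-2.7 -8.3 74.3] after-twist linear [-2.3 -7.8 74.3] twist [ 0.39 -0.2  -0.65]
```

Request:
carry_out --targets '[{"gripper": -1, "linear": [-3, -8, 8], "twist": [0.4, -0.2, -0.7]}, {"gripper": -1, "linear": [0, -1, 20], "twist": [0, 0, 0]}, {"gripper": -1, "linear": [0, 0, 20], "twist": [0, 0, 0]}, {"gripper": -1, "linear": [0, 0, 15], "twist": [0, 0, 0]}, {"gripper": -1, "linear": [0, 0, 3], "twist": [0, 0, 0]}]'

```text
time: 10.12
position: [563.7, 83.0, 266.3]
ee_rot: [0.999, 0.051, 0.001, 0.001]
contact_force: [0.0, -1.0, -1.3]
grip_width: 0.226
```

```bash
python3 go.py 563.6 88 230 5.9; python3 - <<'E'
from h import *
a=[cam(n) for n in('wrist','scene')]
for c,n in zip(a,'ws'): np.savez(f'{n}4.npz',w=cloud(c),img=c['img'])
w=np.load('w4.npz')['w'].reshape(-1,3)
k=(abs(w[:,0]-560)<30)&(abs(w[:,1]-88)<12)
for lo,hi in[(72,118),(118,140),(140,170),(170,200)]:
    p=w[k&(w[:,2]>lo)&(w[:,2]<hi)]; print(lo,len(p),p.min(0).round(1) if len(p) else '',p.max(0).round(1) if len(p) else '',np.median(p,0).round(1) if len(p) else '')
s=a[1]; T=s['camera_from_world']@[563,88,110,1]; u=s['cx']+s['f']*T[0]/-T[2]; v=s['cy']-s['f']*T[1]/-T[2]; print(u,v)
u,v=int(u),int(v)
i1=cv2.resize(a[0]['img'][110:290,180:400],(400*1,327)); i2=cv2.resize(s['img'][v-50:v+50,u-60:u+60],(392,327),interpolation=cv2.INTER_CUBIC)
cv2.imwrite('pics/m4.png',np.hstack([i1,i2]))
E
```

```text
pos [563.7  83.  266.3] q6 1.42 F [ 0.  -1.  -1.3]
linear [ 0.3 -5.1 36.3] after-twist linear [ 0.4 -5.  36.3] twist [ 0.17 -0.14 -0.07]
72 0   
118 48 [534.6  78.9 120.8] [567.4  99.8 139.8] [566.5  82.5 129.2]
140 78 [565.2  79.2 140.5] [567.1  84.7 169.3] [566.7  82.2 156.4]
170 108 [564.   79.2 170.4] [567.5  85.1 199.8] [566.6  82.6 186.7]
338.8864086279002 239.86817126829135
```

View pics/m4.png

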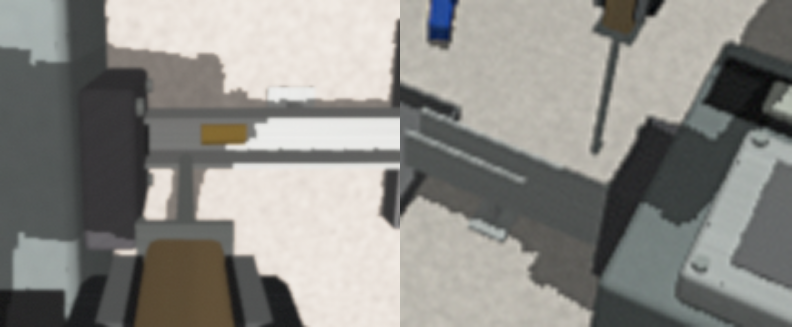

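The left half (wrist) shows the rod and foot at about (185,160), on the machine side of the spacer (222,133). The right half (scene) shows the foot hanging at (597,150) over the chute's inner end, close to the cutter head.

Request:
carry_out --targets '[{"gripper": -1, "linear": [0, -5, 6], "twist": [0.2, -0.1, -0.1]}, {"gripper": -1, "linear": [0, -1, 12], "twist": [0, 0, 0]}, {"gripper": -1, "linear": [0, 0, 10], "twist": [0, 0, 0]}, {"gripper": -1, "linear": [0, 0, 4], "twist": [0, 0, 0]}]'

```text
time: 10.55
position: [568.0, 87.6, 239.3]
ee_rot: [0.999, 0.05, 0.007, 0.0]
contact_force: [0.2, -0.6, -1.7]
grip_width: 0.227
```

```bash
python3 go.py 563.6 88 187 5.9
```

```text
pos [568.   87.6 239.3] q6 1.43 F [ 0.2 -0.6 -1.7]
linear [-5.1 -0.9 52.3] after-twist linear [-4.4 -0.9 52.3] twist [ 0.05 -0.8  -0.11]
```

Request:
carry_out --targets '[{"gripper": -1, "linear": [-5, -1, 5], "twist": [0, -0.8, -0.1]}, {"gripper": -1, "linear": [0, 0, 4], "twist": [0, 0, 0]}]'

```text
time: 10.72
position: [563.2, 88.1, 230.2]
ee_rot: [0.999, 0.051, 0.0, 0.0]
contact_force: [-0.1, -0.5, -1.3]
grip_width: 0.228
```

```bash
python3 go.py 563.6 88 187 5.9
```

```text
pos [563.2  88.1 230.2] q6 1.43 F [-0.1 -0.5 -1.3]
linear [ 0.4  0.1 43.2] after-twist linear [ 0.4  0.1 43.2] twist [ 0.05 -0.   -0.01]
```

Right on. Going down in two stages.

Request:
carry_out --targets '[{"gripper": -1, "linear": [0, 0, 8], "twist": [0, 0, 0]}, {"gripper": -1, "linear": [0, 0, 10], "twist": [0, 0, 0]}]'

```text
time: 10.88
position: [564.4, 88.1, 212.8]
ee_rot: [0.999, 0.052, 0.002, 0.001]
contact_force: [0.4, 0.1, -0.4]
grip_width: 0.225
```

```bash
python3 go.py 563.6 88 187 5.9
```

```text
pos [564.4  88.1 212.8] q6 1.43 F [ 0.4  0.1 -0.4]
linear [-1.   0.  25.8] after-twist linear [-0.8  0.  25.8] twist [ 0.09 -0.24  0.02]
```

Request:
carry_out --targets '[{"gripper": -1, "linear": [-1.5, 0, 8], "twist": [0, -0.3, 0]}, {"gripper": -1, "linear": [-0.5, 0, 10], "twist": [0, 0, 0]}, {"gripper": -1, "linear": [0, 0, 5], "twist": [0, 0, 0]}]'

```text
time: 11.13
position: [561.7, 88.0, 186.5]
ee_rot: [0.999, 0.052, -0.002, 0.001]
contact_force: [-0.2, -0.6, -0.7]
grip_width: 0.231
```

```bash
python3 go.py 563.6 88 187 5.9; echo; python3 go.py 583 -90 187 5.9
```

```text
pos [561.7  88.  186.5] q6 1.43 F [-0.2 -0.6 -0.7]
linear [ 1.9  0.2 -0.5] after-twist linear [ 1.9  0.2 -0.5] twist [0.08 0.19 0.03]

pos [561.7  88.  186.5] q6 1.43 F [-0.2 -0.6 -0.7]
linear [  2.8 179.2  -0.3] after-twist linear [  2.9 179.2  -0.5] twist [0.08 0.19 0.03]
```

Request:
carry_out --targets '[{"gripper": -1, "linear": [2, 6, 0], "twist": [0, 0.2, 0]}, {"gripper": -1, "linear": [0, 8, 0], "twist": [0, 0, 0]}, {"gripper": -1, "linear": [0, 8, 0], "twist": [0, 0, 0]}]'

```text
time: 11.38
position: [564.8, 66.4, 184.2]
ee_rot: [0.999, 0.053, -0.002, 0.0]
contact_force: [0.3, -0.9, 0.3]
grip_width: 0.229
```

```bash
python3 go.py 582.1 -90 187 5.9
```

```text
pos [564.8  66.4 184.2] q6 1.39 F [ 0.3 -0.9  0.3]
linear [  0.6 157.3  -2.8] after-twist linear [  1.1 157.3  -2.8] twist [0.01 0.23 0.18]
```

Request:
carry_out --targets '[{"gripper": -1, "linear": [0.5, 8, -3], "twist": [0, 0.2, 0.2]}, {"gripper": -1, "linear": [0, 8, -1], "twist": [0, 0, 0]}, {"gripper": -1, "linear": [0, 8, -1], "twist": [0, 0, 0]}, {"gripper": -1, "linear": [0, 8, -1], "twist": [0, 0, 0]}]'

```text
time: 11.72
position: [570.1, 29.8, 192.1]
ee_rot: [0.999, 0.05, 0.001, 0.001]
contact_force: [-0.9, -0.0, -0.9]
grip_width: 0.228
```

```bash
python3 go.py 582.1 -90 187 5.9
```

```text
pos [570.1  29.8 192.1] q6 1.33 F [-0.9 -0.  -0.9]
linear [-1.000e-01  1.204e+02  5.200e+00] after-twist linear [ -0.4 120.4   5.1] twist [ 0.07 -0.15 -0.13]
```

Request:
carry_out --targets '[{"gripper": -1, "linear": [0, 4, 4], "twist": [0, -0.1, -0.1]}, {"gripper": -1, "linear": [0, 8, 1], "twist": [0, 0, 0]}, {"gripper": -1, "linear": [0, 8, 0], "twist": [0, 0, 0]}]'

```text
time: 11.97
position: [573.1, 6.9, 188.1]
ee_rot: [0.999, 0.051, 0.002, 0.001]
contact_force: [-0.7, 0.5, -0.7]
grip_width: 0.227
```

```bash
python3 go.py 582.1 -90 187 5.9;python3 - <<'E'
from h import *
c=cam('wrist'); w=cloud(c).reshape(-1,3); im=c['img'].astype(int).reshape(-1,3); cv2.imwrite('pics/w5.png',c['img'])
k=(im[:,2]-im[:,0]>50)&(w[:,2]<60)&(w[:,2]>0)&(abs(w[:,0]-570)<25)&(abs(w[:,1])<170); p=w[k]; print(len(p),p.min(0) if len(p) else '',p.max(0) if len(p) else '')
E
```

```text
pos [573.1   6.9 188.1] q6 1.29 F [-0.7  0.5 -0.7]
linear [-0.9 97.4  1.2] after-twist linear [-1.  97.4  1.1] twist [ 0.09 -0.21 -0.1 ]
275 [566.92453121 -23.0810374   45.69860476] [576.67870812   2.13576641  50.93297996]
```

Request:
carry_out --targets '[{"gripper": -1, "linear": [-1, 7, 2], "twist": [0, -0.2, -0.1]}, {"gripper": -1, "linear": [0, 8, 0], "twist": [0, 0, 0]}, {"gripper": -1, "linear": [0, 8, 0], "twist": [0, 0, 0]}]'

```text
time: 12.27
position: [574.4, -18.7, 185.6]
ee_rot: [0.999, 0.052, -0.0, 0.001]
contact_force: [0.1, 0.5, -0.0]
grip_width: 0.228
```

```bash
python3 go.py 581.5 -90 187 5.9
```

```text
pos [574.4 -18.7 185.6] q6 1.24 F [ 0.1  0.5 -0. ]
linear [-0.3 71.7 -1.2] after-twist linear [-0.3 71.7 -1.4] twist [0.11 0.06 0.01]
```

Request:
carry_out --targets '[{"gripper": -1, "linear": [0, 8, -1], "twist": [0.1, 0, 0]}, {"gripper": -1, "linear": [0, 8, 0], "twist": [0, 0, 0]}, {"gripper": -1, "linear": [0, 6, 0], "twist": [0, 0, 0]}]'

```text
time: 12.52
position: [576.9, -43.3, 186.5]
ee_rot: [0.999, 0.052, -0.001, 0.0]
contact_force: [0.0, 0.4, -0.8]
grip_width: 0.226
```

```bash
python3 go.py 581.5 -90 187 5.9
```

```text
pos [576.9 -43.3 186.5] q6 1.2 F [ 0.   0.4 -0.8]
linear [-0.2 46.9 -0.5] after-twist linear [-0.2 46.9 -0.5] twist [0.   0.09 0.01]
```

Request:
carry_out --targets '[{"gripper": -1, "linear": [0, 6, 0], "twist": [0, 0, 0]}, {"gripper": -1, "linear": [0, 6, 0], "twist": [0, 0, 0]}, {"gripper": -1, "linear": [0, 6, 0], "twist": [0, 0, 0]}, {"gripper": -1, "linear": [0, 6, 0], "twist": [0, 0, 0]}, {"gripper": -1, "linear": [0, 4, 0], "twist": [0, 0, 0]}]'

```text
time: 12.93
position: [580.3, -75.3, 186.6]
ee_rot: [0.999, 0.051, -0.0, 0.001]
contact_force: [0.1, -0.1, 0.2]
grip_width: 0.229
```

```bash
python3 go.py 523.5 -299.7 340 4.1;python3 - <<'E'
from h import *
for n in('wrist','scene'):
    c=cam(n); w=cloud(c).reshape(-1,3); im=c['img'].astype(int).reshape(-1,3); cv2.imwrite(f'pics/{n}6.png',c['img'])
    k=(im[:,2]-im[:,0]>50)&(w[:,2]<60)&(w[:,2]>-5)&(abs(w[:,0]-575)<65)&(abs(w[:,1]+60)<170); p=w[k]; print(len(p),p.min(0) if len(p) else '',p.max(0) if len(p) else '')
E
```

```text
pos [580.3 -75.3 186.6] q6 1.15 F [ 0.1 -0.1  0.2]
linear [ -79.7  217.6 -153.1] after-twist linear [ -72.7  219.8 -153.4] twist [0.06 0.06 1.78]
161 [572.05242513 -80.47189692  10.01774359] [586.01940597 -67.8972438   29.9823297 ]
0
```

Request:
carry_out --targets '[{"gripper": -1, "linear": [0, 0, -15], "twist": [0, 0, 0]}, {"gripper": -1, "linear": [0, 0, -35], "twist": [0, 0, 0]}, {"gripper": -1, "linear": [0, 0, -38], "twist": [0, 0, 0]}, {"gripper": -1, "linear": [0, 0, -38], "twist": [0, 0, 0]}, {"gripper": -1, "linear": [0, 0, -25], "twist": [0, 0, 1.8]}]'

```text
time: 13.45
position: [575.5, -72.8, 334.2]
ee_rot: [0.999, 0.035, -0.011, -0.004]
contact_force: [1.5, 0.4, -1.1]
grip_width: 0.228
```

```bash
python3 go.py 523.5 -299.7 345 4.1;python3 - <<'E'
from h import *
for n in('wrist','top'):
    c=cam(n); w=cloud(c).reshape(-1,3); im=c['img'].astype(int).reshape(-1,3); cv2.imwrite(f'pics/{n}7.png',c['img'])
    k=(im[:,2]-im[:,0]>50)&(w[:,2]<60)&(w[:,2]>-5)&(abs(w[:,0]-575)<65)&(abs(w[:,1]+60)<170); p=w[k]; print(len(p),p.min(0) if len(p) else '',p.max(0) if len(p) else '')
E
```

```text
pos [575.5 -72.8 334.2] q6 1.18 F [ 1.5  0.4 -1.1]
linear [-68.1 222.6 -11.3] after-twist linear [-68.1 222.6 -10.8] twist [-0.52  1.28 -0.07]
98 [568.08266833 -80.71667942   1.88219744] [585.63966577 -67.60210601  29.71722667]
0
```

View pics/wrist7.png

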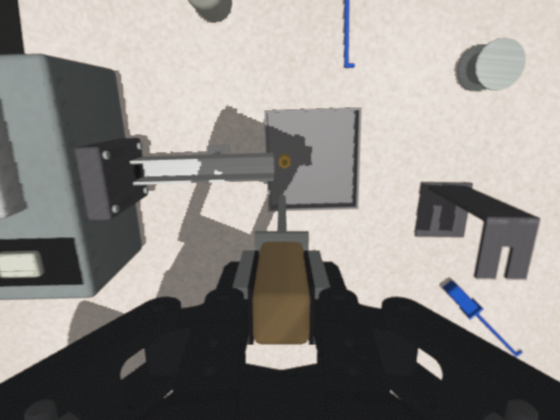

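The wrist picture shows the spacer standing on end in the tray at (285,161), the chute empty, and the open rack fork at right (505,245).

Request:
carry_out --targets '[{"gripper": -1, "linear": [-8, 25, -2], "twist": [-0.5, 1.3, -0.1]}, {"gripper": -1, "linear": [-11, 34, -2], "twist": [0, 0, 0]}, {"gripper": -1, "linear": [-11, 36, -2], "twist": [0, 0, 0]}, {"gripper": -1, "linear": [-11, 36, -2], "twist": [0, 0, 0]}, {"gripper": -1, "linear": [-11, 36, -2], "twist": [0, 0, 0]}]'

```text
time: 13.97
position: [536.9, -237.5, 342.7]
ee_rot: [0.999, 0.045, 0.003, -0.003]
contact_force: [0.7, -0.3, -1.7]
grip_width: 0.225
```

```bash
python3 go.py 523.5 -299.7 340 4.1
```

```text
pos [ 536.9 -237.5  342.7] q6 0.87 F [ 0.7 -0.3 -1.7]
linear [-19.   60.7   2.3] after-twist linear [-17.8  61.1   2.7] twist [-0.31 -0.36  1.11]
```

Request:
carry_out --targets '[{"gripper": -1, "linear": [-8, 26, 0], "twist": [-0.3, -0.4, 1.1]}, {"gripper": -1, "linear": [-7, 22, 0], "twist": [0, 0, 0]}, {"gripper": -1, "linear": [-3, 10, 0], "twist": [0, 0, 0]}, {"gripper": -1, "linear": [0, 2, 0], "twist": [0, 0, 0]}]'

```text
time: 14.3
position: [518.8, -306.4, 336.8]
ee_rot: [0.999, 0.032, -0.004, -0.002]
contact_force: [0.6, 0.1, -1.4]
grip_width: 0.227
```

```bash
python3 go.py 523.5 -299.7 340 4.1
```

```text
pos [ 518.8 -306.4  336.8] q6 0.79 F [ 0.6  0.1 -1.4]
linear [ 5.1 -6.4 -3.2] after-twist linear [ 5.2 -6.4 -3.2] twist [-0.22  0.47 -0.38]
```

Request:
carry_out --targets '[{"gripper": -1, "linear": [5, -6, 0], "twist": [-0.2, 0.5, -0.4]}, {"gripper": -1, "linear": [1, -1, 0], "twist": [0, 0, 0]}, {"gripper": -1, "linear": [0, 0, 0], "twist": [0, 0, 0]}]'

```text
time: 14.55
position: [524.6, -295.3, 334.2]
ee_rot: [0.999, 0.037, -0.001, -0.003]
contact_force: [0.8, 0.2, -1.2]
grip_width: 0.227
```

```bash
python3 go.py 523.5 -299.7 310 4.1; python3 - <<'E'
from h import *
c=cam('wrist'); w=cloud(c); cv2.imwrite('pics/w8.png',c['img']); q=w.reshape(-1,3)
k=(abs(q[:,0]-521)<60)&(abs(q[:,1]+298)<45); s=sense()['position']
p=q[k&(q[:,2]>146)&(q[:,2]<153)]; print('fork',np.round(cv2.minAreaRect(p[:,:2].astype(np.float32))[0],1),cv2.minAreaRect(p[:,:2].astype(np.float32))[1:],len(p))
for x in range(488,540,8):
    t=np.sort(p[abs(p[:,0]-x)<4][:,1]); 
    if len(t)>3:
        g=np.diff(t); i=g.argmax(); print(x,len(t),'gap',t[i].round(1),t[i+1].round(1))
for lo,hi in[(200,220),(220,250),(250,280)]:
    t=q[k&(q[:,2]>lo)&(q[:,2]<hi)&(abs(q[:,0]-s[0])<15)&(abs(q[:,1]-s[1])<12)]; print(lo,len(t),np.median(t,0).round(1) if len(t) else '',t.min(0).round(1) if len(t) else '',t.max(0).round(1) if len(t) else '')
print(s)
E
```

```text
pos [ 524.6 -295.3  334.2] q6 0.8 F [ 0.8  0.2 -1.2]
linear [-1.4  4.5 24.2] after-twist linear [-1.4  4.3 24.2] twist [-0.34  0.07  0.1 ]
fork [ 526.4 -299.8] ((66.26762390136719, 51.02274703979492), 3.5513155460357666) 3204
496 244 gap -307.2 -292.7
504 317 gap -306.6 -292.5
512 308 gap -306.1 -292.4
520 339 gap -306.1 -294.1
528 390 gap -300.8 -300.0
536 450 gap -280.4 -279.8
200 47 [ 526.8 -295.5  211. ] [ 525.  -298.1  200.6] [ 527.6 -292.4  219.9]
220 90 [ 527.  -295.   236.5] [ 524.8 -297.9  220.2] [ 527.8 -292.4  249.9]
250 126 [ 527.  -295.1  266.1] [ 525.1 -298.4  250.3] [ 527.7 -292.5  279.9]
[ 524.57869817 -294.82459177  334.25922396]
```

Request:
carry_out --targets '[{"gripper": -1, "linear": [-1, 4, 5], "twist": [-0.3, 0.1, 0.2]}, {"gripper": -1, "linear": [0, 0.5, 5], "twist": [0, 0, 0]}]'

```text
time: 14.77
position: [525.3, -297.2, 325.1]
ee_rot: [0.999, 0.037, 0.001, 0.0]
contact_force: [-0.1, -0.5, -1.7]
grip_width: 0.227
```

```bash
python3 go.py 523.5 -299.6 310 3.9
```

```text
pos [ 525.3 -297.2  325.1] q6 0.8 F [-0.1 -0.5 -1.7]
linear [-2.   2.2 15.1] after-twist linear [-2.   2.3 15.1] twist [ 0.05 -0.16  0.36]
```

Request:
carry_out --targets '[{"gripper": -1, "linear": [-2, 2.5, 5], "twist": [0, -0.2, 0.3]}, {"gripper": -1, "linear": [0, 0, 6], "twist": [0, 0, 0]}]'

```text
time: 14.93
position: [523.9, -299.0, 313.5]
ee_rot: [0.999, 0.035, -0.0, 0.001]
contact_force: [-0.1, 0.8, 0.6]
grip_width: 0.224
```

```bash
python3 go.py 523.5 -299.6 290 3.9
```

```text
pos [ 523.9 -299.   313.5] q6 0.8 F [-0.1  0.8  0.6]
linear [-0.4  0.6 23.5] after-twist linear [-0.4  0.6 23.5] twist [0.09 0.01 0.14]
```

Request:
carry_out --targets '[{"gripper": -1, "linear": [-0.4, 0.6, 8], "twist": [0.1, 0, 0.1]}, {"gripper": -1, "linear": [0, 0, 10], "twist": [0, 0, 0]}]'

```text
time: 15.1
position: [523.8, -299.7, 294.6]
ee_rot: [0.999, 0.034, 0.0, 0.0]
contact_force: [-0.3, -0.4, -0.1]
grip_width: 0.228
```

```bash
python3 go.py 523.5 -299.6 170 3.9
```

```text
pos [ 523.8 -299.7  294.6] q6 0.8 F [-0.3 -0.4 -0.1]
linear [ -0.4  -0.2 124.6] after-twist linear [-3.000e-01 -1.000e-01  1.246e+02] twist [ 0.05 -0.05  0.05]
```

Request:
carry_out --targets '[{"gripper": -1, "linear": [-0.3, 0, 12], "twist": [0, 0, 0]}, {"gripper": -1, "linear": [0, 0, 14], "twist": [0, 0, 0]}, {"gripper": -1, "linear": [0, 0, 14], "twist": [0, 0, 0]}]'

```text
time: 15.35
position: [523.5, -300.2, 251.6]
ee_rot: [0.999, 0.034, 0.001, 0.001]
contact_force: [0.0, -0.1, -0.9]
grip_width: 0.226
```

```bash
python3 go.py 523.5 -299.6 170 3.9
```

```text
pos [ 523.5 -300.2  251.6] q6 0.8 F [ 0.  -0.1 -0.9]
linear [-0.1 -0.7 81.6] after-twist linear [ 0.  -0.6 81.6] twist [ 0.08 -0.1  -0.  ]
```

Request:
carry_out --targets '[{"gripper": -1, "linear": [0, -0.6, 12], "twist": [0.1, -0.1, 0]}, {"gripper": -1, "linear": [0, 0, 14], "twist": [0, 0, 0]}, {"gripper": -1, "linear": [0, 0, 14], "twist": [0, 0, 0]}, {"gripper": -1, "linear": [0, 0, 10], "twist": [0, 0, 0]}]'

```text
time: 15.68
position: [521.6, -298.9, 194.5]
ee_rot: [0.999, 0.033, -0.002, -0.002]
contact_force: [0.2, -0.9, 0.0]
grip_width: 0.225
```

```bash
python3 go.py 523.5 -299.6 170 3.9
```

```text
pos [ 521.6 -298.9  194.5] q6 0.8 F [ 0.2 -0.9  0. ]
linear [ 1.9  0.9 24.5] after-twist linear [ 1.9  0.8 24.5] twist [-0.23  0.2  -0.08]
```

Request:
carry_out --targets '[{"gripper": -1, "linear": [2, 1, 8], "twist": [-0.2, 0.2, -0.1]}, {"gripper": -1, "linear": [0, 0, 8], "twist": [0, 0, 0]}, {"gripper": -1, "linear": [0, 0, 3], "twist": [0, 0, 0]}]'

```text
time: 15.93
position: [522.4, -299.1, 170.8]
ee_rot: [0.999, 0.034, -0.002, -0.002]
contact_force: [0.2, 0.5, -1.2]
grip_width: 0.226
```

```bash
python3 go.py 523.5 -299.6 169.6 3.9
```

```text
pos [ 522.4 -299.1  170.8] q6 0.8 F [ 0.2  0.5 -1.2]
linear [1.1 0.6 1.2] after-twist linear [1.1 0.6 1.2] twist [-0.21  0.18 -0.01]
```

Request:
carry_out --targets '[{"gripper": -1, "linear": [1, 0.5, 1], "twist": [-0.2, 0.2, 0]}, {"gripper": -1, "linear": [0, 0, 0.7], "twist": [0, 0, 0]}]'

```text
time: 16.1
position: [523.4, -299.5, 168.9]
ee_rot: [0.999, 0.034, -0.0, -0.0]
contact_force: [-2.6, 1.8, 9.1]
grip_width: 0.225
```

```bash
python3 go.py 523.5 -299.6 169.6 3.9
```

```text
pos [ 523.4 -299.5  168.9] q6 0.8 F [-2.6  1.8  9.1]
linear [ 0.1  0.1 -0.7] after-twist linear [ 0.1  0.1 -0.7] twist [-0.04  0.02 -0.01]
```

Collar seated (9 N up). Releasing, with a small lift first to relieve the load.

Request:
carry_out --targets '[{"gripper": -1, "linear": [0, 0, -0.5], "twist": [0, 0, 0]}, {"gripper": 0.2, "linear": [0, 0, 0], "twist": [0, 0, 0]}, {"gripper": 0.6, "linear": [0, 0, 0], "twist": [0, 0, 0]}, {"gripper": 1, "linear": [0, 0, 0], "twist": [0, 0, 0]}, {"gripper": 1, "linear": [0, 0, 0], "twist": [0, 0, 0]}]'

```text
time: 16.52
position: [525.5, -301.1, 172.6]
ee_rot: [0.999, 0.034, 0.003, 0.002]
contact_force: [-0.3, -0.2, -0.1]
grip_width: 0.785
```

Request:
carry_out --targets '[{"gripper": 1, "linear": [0, 0, 0], "twist": [0, 0, 0]}, {"gripper": 1, "linear": [0, 0, 0], "twist": [0, 0, 0]}, {"gripper": 1, "linear": [0, 0, 0], "twist": [0, 0, 0]}]'

```text
time: 16.77
position: [525.9, -301.3, 173.2]
ee_rot: [0.999, 0.034, 0.003, 0.003]
contact_force: [0.1, 0.2, -0.9]
grip_width: 0.998
```

```bash
python3 go.py 523.5 -299.6 260 3.9; python3 -c "
from h import *
print(sense()['grip_width'])"
```

```text
pos [ 525.9 -301.3  173.2] q6 0.8 F [ 0.1  0.2 -0.9]
linear [ -1.7  -1.4 -86.8] after-twist linear [ -2.3  -1.9 -86.8] twist [ 0.34 -0.39  0.  ]
0.998433003653128
```

Open; lift straight up and back off to inspect.

Request:
carry_out --targets '[{"gripper": 1, "linear": [-1, -1, -10], "twist": [0.3, -0.4, 0]}, {"gripper": 1, "linear": [0, 0, -25], "twist": [0, 0, 0]}, {"gripper": 1, "linear": [0, 0, -30], "twist": [0, 0, 0]}, {"gripper": 1, "linear": [0, 0, -30], "twist": [0, 0, 0]}, {"gripper": 1, "linear": [-10, 0, -20], "twist": [0, 0, 0]}]'

```text
time: 17.18
position: [512.6, -298.5, 285.1]
ee_rot: [0.999, 0.034, -0.006, -0.005]
contact_force: [-0.5, -0.5, 0.3]
grip_width: 1.002
```

Request:
carry_out --targets '[{"gripper": 1, "linear": [-25, 0, 0], "twist": [0, 0, 0]}, {"gripper": 1, "linear": [-25, 0, 0], "twist": [0, 0, 0]}, {"gripper": 1, "linear": [-15, 0, 0], "twist": [0, 0, 0]}, {"gripper": 1, "linear": [0, 0, 0], "twist": [0, 0, 0]}]'

```text
time: 17.52
position: [448.1, -305.1, 292.8]
ee_rot: [0.999, 0.035, -0.001, -0.0]
contact_force: [-0.2, 0.2, 0.1]
grip_width: 1.004
```

```bash
python3 hk.py; python3 - <<'E'
from h import *
t,s=cam('top'),cam('scene'); cv2.imwrite('pics/fin.png',np.vstack([cv2.resize(t['img'][80:290,90:450],(720,420)),cv2.resize(s['img'][120:260,120:480],(440,171))[:, :440] if 0 else np.zeros((0,720,3),np.uint8)]))
w=cloud(t).reshape(-1,3); w0=np.load('top0.npz')['w'].reshape(-1,3)
for n,p in dict(stop=(473.5,185.5),k1=(469.5,233),k2=(465.5,268.6),k3=(462,304.5)).items():
    q=w[(abs(w[:,0]-p[0])<7)&(abs(w[:,1]-p[1])<6)]; print(n,len(q),np.median(q[:,2]).round(1))
for n,(x,y,z) in dict(bottle=(750,20,104),spool=(705,-307,40),brush=(576,-486,12)).items():
    for a in(w0,w):
        q=a[(abs(a[:,0]-x)<90)&(abs(a[:,1]-y)<60)&(a[:,2]>z-40 if n=='bottle' else a[:,2]>z)]; print(n,len(q),q.mean(0).round(1))
E
```

```text
[ 449.4 -305.4  292.9] [ 9.994e-01  3.540e-02 -4.000e-04  3.000e-04]
handle top 801 207.0 [ 524.1 -299.8] [18.9 18.2] 4.1
fork 4373 149.1 [ 526.4 -299.8] [66.2 51. ] 3.5
handle side 248 205.4 [ 524.  -299.8] [19.9 19.6] 4.0
collar 89 153.6 [ 523.7 -299.6] [24.9 25.6] 4.7
stop 27 158.5
k1 30 167.9
k2 22 167.6
k3 28 168.4
bottle 184 [751.8  22.4  82.6]
bottle 183 [751.8  22.1  82.9]
spool 322 [ 705.9 -308.7   45.8]
spool 319 [ 705.8 -308.7   45.7]
brush 624 [ 578.  -487.2   18.1]
brush 620 [ 577.8 -487.2   18.1]
```

View pics/fin.png

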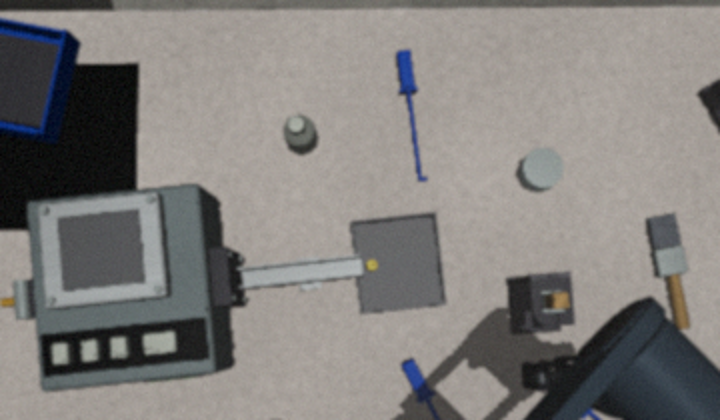

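View pics/w2.png

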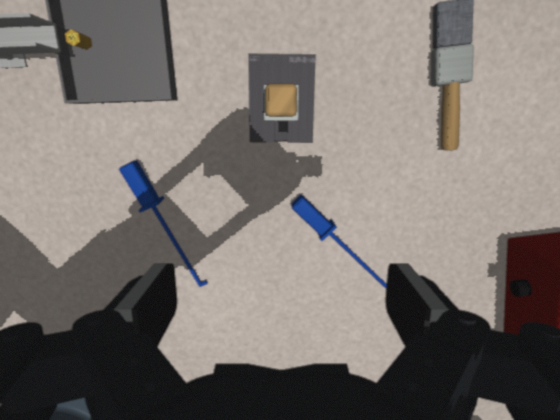

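The top view shows the spacer in the tray at (372,265), the hook in the rack at (557,300) and the chute empty. The wrist view shows the handle centred on the fork at (281,100) with the collar flat, and nothing touching the robot.

```bash
python3 -c "
from h import *
print(hand_in())"
```

```text
the job is handed in; nothing more can be done
None
```

The machine is stopped, the spacer is in the catch tray and the hook is back in its rack. I handed the job in at about 18 s on the robot's clock.

- **Stop key:** I pressed it to the bottom stop with about 14 N, a little over the suggested 6 to 10 N. It stayed latched down, about 158 mm over the bench. The speed key that had been down (leftmost) popped up, and all three speed keys now read about 168 mm, which is up.
- **Spacer:** I raked it along the chute and out of the open end with the hook. It stands on end in the tray, just past the chute's end, and the chute is empty.
- **Hook:** It hangs in the rack with the collar flat on the fork, at yaw of about 4° against the fork's 3.5°. It sits within about 0.5 mm of where it started.
- **Bystanders:** The bottle, spool and brush are unmoved to within 0.3 mm in the top camera. I did not touch the blue look-alikes.

No check failed. The one reading that disagreed was the top of the hook's handle, about 207 mm both before and after the job against 211 mm expected. I took this as depth bias.

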